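# Put the setting gauge away under the roll cover

## Task

Stand the steel setting gauge with the round foot inside the open roll-top case, upright and set down gently, then take the bar handle of the slatted cover and roll it along its curved track until the case is fully shut.

Things in the scene. Friction and masses are not known exactly. Their poses are not given: they have to be found in the camera images.
- gauge: Plain steel gauge: round foot 52 mm across, 14 thick, with an upright round stem 24 mm across that ends 85 mm above the underside; 0.3 to 0.5 kg. Origin: centre of the underside, z up. Bystanders: a like gauge with a square foot, a plain cylinder, a flat ring, a screwdriver.
- case: Fixed grey half-cylinder case 350 deep (x), 300 wide (y), 200 mm high. Origin: centre of underside; mouth on its -x side. Round axis along y at z = 20 mm. Floor top z = 8; front sill x = -171, 55 high; inside width 280. Fixed hood, radius 180, from x = 20 back. Open mouth: x = -167 to about -60. The gauge fits at x = -115, y = 0.
- cover (a joint): Slatted cover, outer radius 173 mm, turning about the case's round axis in a curved track. Angle in rad: 0 = fully shut (front edge down at the sill, hard stop), grows as it rolls up and back under the hood, 1.2 = fully open (hard stop). Stays where left; needs 2 to 4 N at the handle.
- cover_handle (a point): Middle of the cover's dark round bar handle, 12 mm thick, along the case's y, on two posts 120 mm apart, 31 mm clear of the slats. At cover angle q it is in the case's frame at x = -0.210 cos(0.349+q), z = 0.020 + 0.210 sin(0.349+q) m: on top when open, at the front 92 mm up when shut. May turn between the fingers.
Mind the look-alikes: they are no part of the job. What is shaped like the gauge but blue or pink is not meant.

How it is judged:
At the end, for the whole second after the job is handed in: The round-footed gauge stands at rest on the floor inside the case (underside within 10 mm of the inner floor, upright within 10 degrees), and the cover is shut: joint value below 0.1 rad (leading edge within 17 mm of its stop) (x of gauge in the frame of case between -0.165 and 0.165 m and y of gauge in the frame of case between -0.14 and 0.14 m and z of gauge in the frame of case between -0.002 and 0.018 m and angle between gauge's own z axis and vertical below 0.17 rad and linear speed of gauge below 0.02 m/s and value of joint cover below 0.1 rad); the robot touches nothing.
It fails at once if the gauge is dropped or banged into the case or its cover (more than 60 N) (contact force between gauge and case above 60 N).
It also fails if it takes over 61 s, if anything falls off the work surface, if the arm or the gripper's body presses on something with over 40 N, if the wrist force passes 120 N, or if a joint passes its speed limit or range.

## Robot

A 6-joint arm with a two-finger parallel gripper is mounted at the origin on the work surface. World frame = base frame: x ahead of the robot, y to its left, z up, the work surface at z = 0. Lengths are in m, angles in rad, forces in N, time in s.
With the tool pointing down it reaches from about 0.375 to 0.9 m from the base axis. Payload 3.1 kg.
Tool frame: the origin (TCP) lies on the centre line of the jaws, within the pads' length; the fingertips stand 25 mm ahead of it and the grasp point (between the pads) lies 6 mm ahead of it (robot.nose_length is the y of the fingertips in the tool frame, in m); y points along the fingers, z is the direction in which the jaws open and shut, and the axes are right-handed (so a half turn about y gives the same grasp; the last joint's range is limited). The gripper opens to 87 mm and grips with 3 to 60 N. Pads are 19 mm wide; open, the fingers measure 117 mm over their backs; the gripper's body (75 mm by 190 mm) begins 51 mm behind the grasp point.
Start: joints at [1.048, 0.527, 1.433, -0, 1.181, -0.178], TCP at [0.211, 0.588, 0.248] pointing down, gripper open.
Joint ranges: [-3.08, 3.08], [-0.75, 2.2], [0.22, 2.44], [-1.43, 4.57], [0, 2.65], [-2.85, 2.85]. Speed limits (rad/s): [2.79, 2.79, 3.14, 3.14, 3.14, 3.14].

## Interface

Orientations are given as a unit quaternion [x, y, z, w].
In Python, from rig import robot, eyes, ticket gives the robot as it stands.
- The arm moves only by the tool play_rows, never from a script. Its argument "series" is a list of rows, each a list of 7 numbers: the opening, from 0 (shut) to 1 (fully open), then the shift along the tool's x, y, z scaled (see below), then the turn, a rotation vector about the tool's x, y, z scaled (see below). In form: [[claw, dx, dy, dz, ax, ay, az], ...]. A call has 1 to 12 rows; each row shifts and turns the commanded pose from where the row before left it, along the tool's axes as they then stand; what a row does not reach is not made up. The controller multiplies each number of a shift by 100 mm and each number of a turn by 180 degrees. A row lasts 1/12 s, in which the tool goes at most 41.7 mm and 7.16 degrees, less where a joint would pass 70% of its speed; a pose out of reach is approached as far as the arm can. A call with a number of a shift or a turn outside -1 to 1 is refused whole. A call with a gripper value outside its range is refused whole. The fingers move at their own pace and stop on an object; "grip_force" is the grip in N (left out, the last holds). Time passes only in rows, so rows that do not move let the fingers close. It gives the time, the measured TCP pose, the force and the opening at its end, in the units of the state.
- robot.get_obs(): the state, without advancing time (a new reading comes with each control period).
- eyes.camera(name): name is "scene" or "top" or "wrist"; returns the picture (480x640x3 uint8, red, green, blue); there is no depth.
- eyes.camera_params(name): a dict with "K" (3x3 intrinsics, pixels), "rvec" (rotation vector, rad) and "tvec" (3), from world to camera coordinates, as OpenCV has them. Camera axes: x right, y down, z forward; pixel columns grow to the right and rows downward; lengths in m; the calibration is good to about 2 mm. A picture is of the moment at which its call begins: read the wrist's pose just before it. camera_params takes no time and is no camera call; for the wrist camera it gives the pose at the moment of the call.
- ticket.hand_in(): hands the job in, once; it reports no verdict.
The state is a dict: "time": time; "q": joint angles; "joint_velocities": joint speeds; "joint_torque": joint torques, N m; "position": TCP position; "tool_rot": TCP orientation; "ft_force": force on the tool from outside, world axes, zero at the start; "moment": the same for the moment, N m; "grip_width": finger opening in m.
Only numpy, scipy, OpenCV 4.12 (cv2) and the standard library are available. Lean on these libraries where they do the work, as an engineer would, in place of code of your own. Each camera call takes 0.05 s, during which the arm holds its last target.

## Working session

There is one attempt and no reset: what is moved stays moved. The work goes in short steps, Python scripts to look and compute and a tool call to move; the robot and the scene stay as the last step left them, time stands still between calls to the robot, and variables do not carry over. Pictures are saved under pics/ and viewed, and the job is handed in when it is done.

Besides the shell and the picture viewer there is one more tool, called after "Request:" as name(argument=value, ...) on one line, values as JSON. play_rows: Moves the arm, as the interface text tells. Its arguments: {"type":"object","properties":{"series":{"type":"array","items":{"type":"array","items":{"type":"number"}}},"grip_force":{"type":"number"}},"required":["series"]}

```bash
ls; mkdir -p pics
python3 - <<'E'
from rig import robot, eyes, ticket
import cv2
print(robot.get_obs())
for n in("scene","top","wrist"):
    im=eyes.camera(n); cv2.imwrite(f"pics/{n}0.png",im[:,:,::-1]); p=eyes.camera_params(n); print(n,p)
E
```

```text
pics
{'time': 0.0, 'q': array([ 1.04851597e+00,  5.28453505e-01,  1.43391373e+00,  2.14599525e-05,
        1.18134908e+00, -1.78486418e-01]), 'joint_velocities': array([ 0.00049599,  0.0006391 ,  0.00120477, -0.00049073,  0.00032304,
       -0.00057903]), 'joint_torque': array([-1.41882123e-03, -4.40051830e+01, -1.76586503e+01,  6.31136843e-02,
        5.82150940e-02, -1.58931866e-04]), 'position': array([0.21028167, 0.58784951, 0.2465757 ]), 'tool_rot': array([ 0.6973874 , -0.12121889,  0.12069025, -0.6959818 ]), 'ft_force': array([-0.51640975, -0.21670839, -0.10508553]), 'moment': array([-0.0051054 ,  0.02676637, -0.00777055]), 'grip_width': 0.08714163184450659}
scene {'K': array([[484.7406378 ,   0.        , 325.46386698],
       [  0.        , 484.7406378 , 242.06674464],
       [  0.        ,   0.        ,   1.        ]]), 'rvec': array([ 2.81073023,  0.38269349, -0.06987995]), 'tvec': array([-0.45405751, -0.1363999 ,  1.09117384])}
top {'K': array([[582.85144635,   0.        , 316.60769611],
       [  0.        , 582.85144635, 243.77056669],
       [  0.        ,   0.        ,   1.        ]]), 'rvec': array([ 2.14400668, -2.14548973,  0.16862672]), 'tvec': array([-0.05068153,  0.51160404,  1.05108011])}
wrist {'K': array([[357.36086888,   0.        , 315.49323109],
       [  0.        , 357.36086888, 236.95474911],
       [  0.        ,   0.        ,   1.        ]]), 'rvec': array([-2.35128457, -1.65621236, -0.25760418]), 'tvec': array([-0.62441629, -0.03594088,  0.39209377])}
```

View pics/scene0.png

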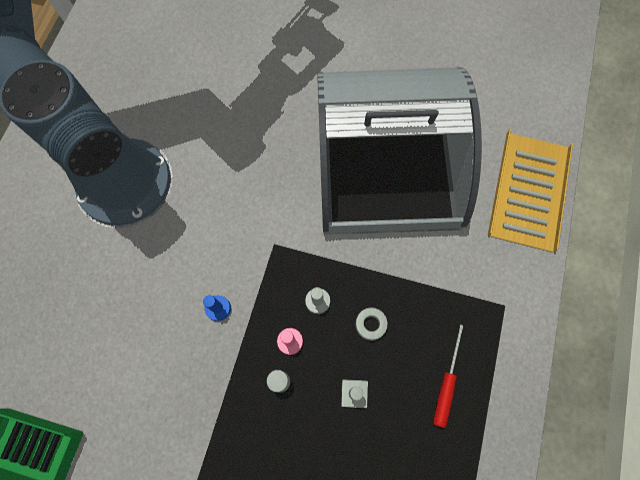

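View pics/top0.png

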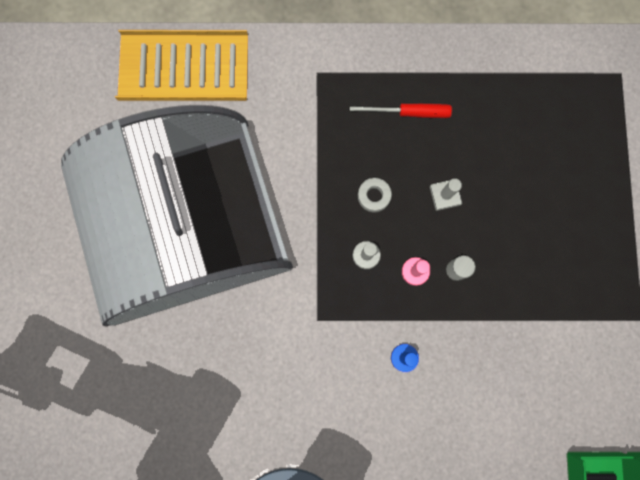

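View pics/wrist0.png

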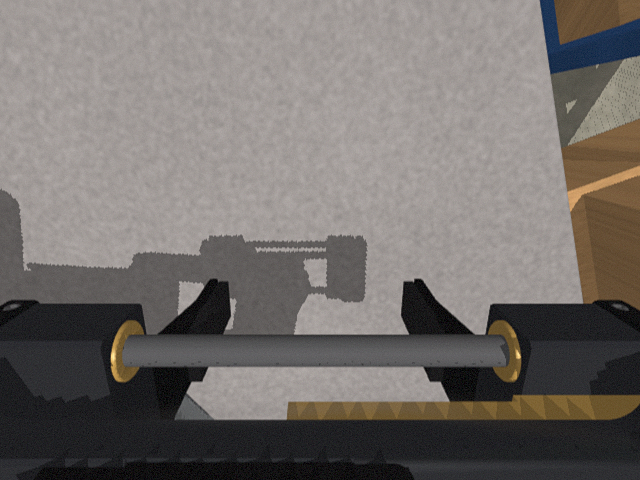

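The top view shows the case at upper left with its mouth facing right (world −y). The round-foot steel gauge is at about (366,255) in top and (318,300) in scene. I'll zoom in for precise points.

Run:
```python
import cv2,numpy as np
t=cv2.imread("pics/top0.png"); s=cv2.imread("pics/scene0.png")
a=cv2.resize(t[95:335,50:310],None,fx=2.5,fy=2.5,interpolation=cv2.INTER_CUBIC); cv2.imwrite("pics/tcase.png",a[:600])
a=cv2.resize(s[55:245,305:495],None,fx=3,fy=3,interpolation=cv2.INTER_CUBIC); cv2.imwrite("pics/scase.png",a)
g=np.hstack([cv2.resize(t[225:285,335:395],None,fx=6.5,fy=6.5,interpolation=cv2.INTER_CUBIC),cv2.resize(s[270:330,288:348],None,fx=6.5,fy=6.5,interpolation=cv2.INTER_CUBIC)]); cv2.imwrite("pics/g.png",g)
```

```text
(no output)
```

View pics/tcase.png

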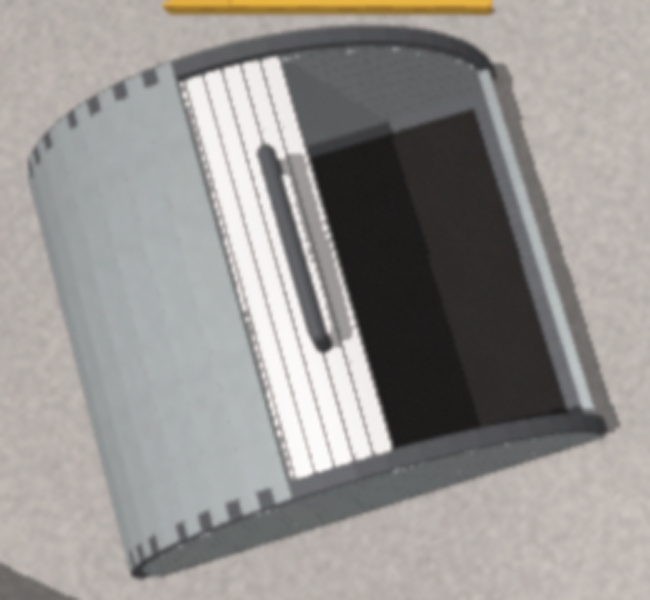

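View pics/scase.png

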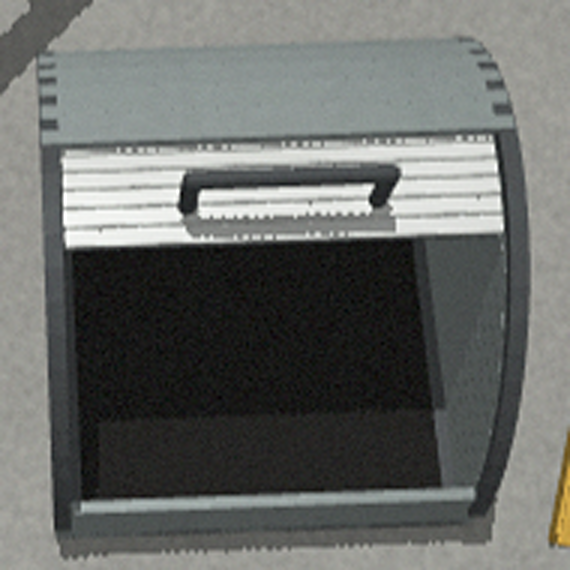

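View pics/g.png

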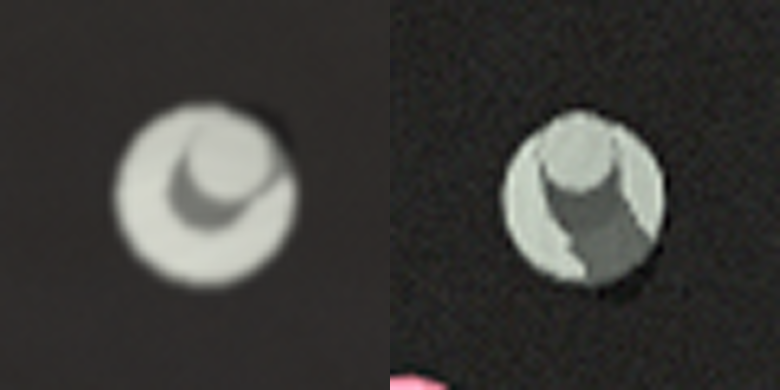

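```bash
cat > h.py <<'E'
import numpy as np,cv2
from rig import robot,eyes,ticket
from scipy.spatial.transform import Rotation as R
def ray(n,uv,p=None):
    p=p or eyes.camera_params(n); M=cv2.Rodrigues(np.array(p["rvec"]))[0]; t=np.array(p["tvec"])
    d=M.T@np.linalg.inv(p["K"])@np.array([uv[0],uv[1],1.]); return -M.T@t,d/np.linalg.norm(d)
def plane(n,uv,z):
    o,d=ray(n,uv); return o+d*(z-o[2])/d[2]
def tri(a,b):
    (o1,d1),(o2,d2)=a,b
    s=np.linalg.lstsq(np.c_[d1,-d2],o2-o1,rcond=None)[0]; p,q=o1+s[0]*d1,o2+s[1]*d2
    return (p+q)/2,np.linalg.norm(p-q)
E
python3 - <<'E'
from h import *
np.set_printoptions(precision=4,suppress=True)
print("stem",plane("top",(370.8,249.6),.085),plane("scene",(316.9,293.4),.085),tri(ray("top",(370.8,249.6)),ray("scene",(316.9,293.4))))
print("foot",plane("top",(366.7,254.7),.009),plane("scene",(318,300.3),.009))
A=tri(ray("top",(156.8,155.8)),ray("scene",(436,112.5)));B=tri(ray("top",(178.8,232.2)),ray("scene",(367.7,114.5)))
print("handle",A,B,(A[0]+B[0])/2,np.linalg.norm(A[0]-B[0]))
S1=plane("top",(50+488/2.5,95+72/2.5),.055);S2=plane("top",(50+583/2.5,95+408/2.5),.055)
print("sill",S1,S2,np.linalg.norm(S1-S2))
T1=plane("scene",(305+80/3,55+507/3),.055);T2=plane("scene",(305+475/3,55+493/3),.055)
print("sill scene",T1,T2)
# case pose: y axis from sill
for a,b in((S1,S2),(T2,T1),(A[0],B[0])):
    y=(b-a)[:2];y/=np.linalg.norm(y); print("dir",y)
o=robot.get_obs(); Rm=R.from_quat(o["tool_rot"]).as_matrix(); print(Rm)
c=ray("wrist",(315,237)); print("cam in tool",Rm.T@(c[0]-o["position"]),Rm.T@c[1])
E
```

```text
stem [ 0.494  -0.1477  0.085 ] [ 0.4958 -0.1461  0.085 ] (array([ 0.4949, -0.147 ,  0.0854]), np.float64(0.002411417176350387))
foot [ 0.4949 -0.1472  0.009 ] [ 0.4959 -0.1449  0.009 ]
handle (array([0.6231, 0.2015, 0.2308]), np.float64(0.00197462752233206)) (array([0.5034, 0.1644, 0.2293]), np.float64(0.006498291308915745)) [0.5632 0.183  0.2301] 0.12532888689755248
sill [0.7399 0.0846 0.055 ] [0.4824 0.0104 0.055 ] 0.26805417763408534
sill scene [0.483  0.0073 0.055 ] [0.742  0.0893 0.055 ]
dir [-0.9609 -0.2768]
dir [-0.9533 -0.302 ]
dir [-0.9552 -0.296 ]
[[ 0.9415 -0.0008  0.337 ]
 [-0.337  -0.0015  0.9415]
 [-0.0003 -1.     -0.0017]]
cam in tool [-0.0855 -0.1368  0.0002] [ 0.3057  0.9521 -0.0009]
```

Run:
```python
from h import *
np.set_printoptions(precision=4,suppress=True)
f=lambda u,v:(50+u/2.5,95+v/2.5); g=lambda u,v:(305+u/3,55+v/3)
a=np.deg2rad(17.); X=np.array([-np.sin(a),np.cos(a)]);Y=np.array([-np.cos(a),-np.sin(a)])
def show(n,p,q):
    m=(p+q)[:2]/2; d=(q-p)[:2]; print(n,m,"X",m@X,"Y",m@Y,"len",np.linalg.norm(d),"ang",np.degrees(np.arctan2(abs(d[1]),abs(d[0]))))
show("coveredge top",plane("top",f(280,58),.187),plane("top",f(392,450),.187))
show("coveredge sc",plane("scene",g(66,247),.187),plane("scene",g(503,234),.187))
show("hood top",plane("top",f(174,68),.199),plane("top",f(290,492),.199))
show("hood sc",plane("scene",g(42,145),.199),plane("scene",g(513,129),.199))
show("handle top",plane("top",f(267,152),.229),plane("top",f(322,343),.229))
show("handle sc",plane("scene",g(188,180),.229),plane("scene",g(393,173),.229))
show("sill top",plane("top",f(488,72),.055),plane("top",f(583,408),.055))
show("sill sc",plane("scene",g(80,507),.055),plane("scene",g(475,493),.055))
show("sill low sc",plane("scene",g(60,530),.0),plane("scene",g(493,520),.0))
```

```text
coveredge top [0.5696 0.1662] X -0.007549569231564099 Y -0.593285625654742 len 0.2746670783861025 ang 17.319036281168458
coveredge sc [0.5716 0.1663] X -0.008024363643295795 Y -0.5952134410492471 len 0.27393754623888666 ang 17.25208408801581
hood top [0.55   0.2298] X 0.058950307227183626 Y -0.593157764355568 len 0.2915274506119331 ang 17.296884533669495
hood sc [0.5508 0.23  ] X 0.058966845218882666 Y -0.5939479512684639 len 0.29823925066318113 ang 17.540183107021814
handle top [0.5617 0.1821] X 0.00987922250629019 Y -0.5903620032858107 len 0.12812883548196508 ang 17.645055416348715
handle sc [0.5651 0.1845] X 0.011225256602858722 Y -0.5943464117200158 len 0.12373451722935504 ang 17.545461200150587
sill top [0.6111 0.0475] X -0.13327617326921193 Y -0.5983271595801296 len 0.26805417763408534 ang 16.0679120464137
sill sc [0.6125 0.0483] X -0.13290245815299043 Y -0.599850424514809 len 0.2716287502456584 ang 17.576986776077497
sill low sc [0.6187 0.0509] X -0.1322387493555821 Y -0.606489812629852 len 0.31314391462901625 ang 16.826687932642667
```

Two-view triangulation gives:
- **Gauge:** about (0.495, −0.147).
- **Case:** origin about (0.557, 0.209), with its x axis at azimuth 107.3°.
- **Cover:** about 1.09 rad.

I'll raise the tool, then turn it about its y axis so the jaws line up with the case's y.

Request:
play_rows(series=[[1, 0, -0.3, 0, 0, 0, 0], [1, 0, -0.36, 0, 0, 0, 0], [1, 0, -0.36, 0, 0, 0, 0], [1, 0, -0.36, 0, 0, 0, 0], [1, 0, -0.3, 0, 0, 0, 0], [1, 0, 0, 0, 0, 0.037, 0], [1, 0, 0, 0, 0, 0.037, 0], [1, 0, 0, 0, 0, 0.037, 0], [1, 0, 0, 0, 0, 0.037, 0], [1, 0, 0, 0, 0, 0.037, 0], [1, 0, 0, 0, 0, 0.037, 0], [1, 0, 0, 0, 0, 0.037, 0]])

```text
time: 1.15
position: [0.2105, 0.5882, 0.415]
tool_rot: [0.591, -0.388, 0.389, -0.59]
ft_force: [0.2, 0.2, 0.1]
grip_width: 0.087
```

```bash
cat >> h.py <<'E'
np.set_printoptions(precision=4,suppress=True)
CO=np.array([.557,.209,0.]);AZ=np.deg2rad(107.3)
CX=np.array([np.cos(AZ),np.sin(AZ),0]);CY=np.array([-np.sin(AZ),np.cos(AZ),0]);CZ=np.array([0,0,1.])
def case2w(x,y,z): return CO+x*CX+y*CY+z*CZ
def w2case(p): d=np.asarray(p)-CO; return np.array([d@CX,d@CY,d[2]])
def tiltR(phi): # tool pointing down & phi rad toward case +x, camera toward +x side when phi=0
    y=-np.cos(phi)*CZ+np.sin(phi)*CX; z=-CY; x=np.cross(y,z); return np.c_[x,y,z]
def go(Rt=None,grasp=None,pose=None):
    """numbers in tool units from the current pose: shift (grasp point to target) and turn"""
    o=robot.get_obs(); p=o["position"]; Rm=R.from_quat(o["tool_rot"]).as_matrix()
    gp=p+.006*Rm[:,1]
    print("t",round(o["time"],2),"tcp",p,"grasp",gp,"case",w2case(gp),"q",o["q"],"F",o["ft_force"],"w",round(o["grip_width"],4))
    print(" tool y",Rm[:,1],"z",Rm[:,2])
    if Rt is not None: print(" turn units",R.from_matrix(Rm.T@Rt).as_rotvec()/np.pi)
    if grasp is not None: print(" shift units (now axes)",Rm.T@(np.array(grasp)-gp)/.1)
    if grasp is not None and Rt is not None: print(" shift units, after turn",Rt.T@(np.array(grasp)-(p+.006*Rt[:,1]))/.1)
E
python3 - <<'E'
from h import *
go(tiltR(np.deg2rad(25)),[.495,-.147,.25])
go(tiltR(0))
E
```

```text
t 1.15 tcp [0.2105 0.5882 0.415 ] grasp [0.2105 0.5882 0.409 ] case [0.465  0.2181 0.409 ] q [ 1.0485  0.3939  1.1963 -0.      1.5525  0.6409] F [0.2287 0.1584 0.1447] w 0.087
 tool y [-0.0006 -0.001  -1.    ] z [ 0.9181  0.3964 -0.0009]
 turn units [0.0076 0.033  0.139 ]
 shift units (now axes) [ 7.876   1.5961 -0.3006]
 shift units, after turn [ 7.8256 -1.8884  0.5301]
t 1.15 tcp [0.2105 0.5882 0.415 ] grasp [0.2105 0.5882 0.409 ] case [0.465  0.2181 0.409 ] q [ 1.0485  0.3939  1.1963 -0.      1.5525  0.6409] F [0.2287 0.1584 0.1447] w 0.087
 tool y [-0.0006 -0.001  -1.    ] z [ 0.9181  0.3964 -0.0009]
 turn units [0.0003 0.0336 0.0002]
```

Request:
play_rows(series=[[1, 0, 0, 0, 0, 0.034, 0], [1, 0.2, 0, 0.02, 0, 0, 0], [1, 0.39, 0, 0.025, 0, 0, 0], [1, 0.39, 0, 0.025, 0, 0, 0], [1, 0.39, 0, 0.025, 0, 0, 0], [1, 0.39, 0, 0.025, 0, 0, 0], [1, 0.39, 0, 0.025, 0, 0, 0], [1, 0.39, 0, 0.025, 0, 0, 0], [1, 0.39, 0, 0.025, 0, 0, 0], [1, 0.39, 0, 0.025, 0, 0, 0], [1, 0.39, 0, 0.025, 0, 0, 0], [1, 0.39, 0, 0.025, 0, 0, 0]])

```text
time: 2.15
position: [0.36, 0.2039, 0.4155]
tool_rot: [-0.571, 0.418, -0.418, 0.571]
ft_force: [0.5, 0.3, 0.8]
grip_width: 0.0869
```

Request:
play_rows(series=[[1, 0.39, 0, 0.025, 0, 0, 0], [1, 0.39, 0, 0.025, 0, 0, 0], [1, 0.39, 0, 0.025, 0, 0, 0], [1, 0.39, 0, 0.025, 0, 0, 0], [1, 0.39, 0, 0.025, 0, 0, 0], [1, 0.39, 0, 0.025, 0, 0, 0], [1, 0.39, 0, 0.025, 0, 0, 0], [1, 0.39, 0, 0.025, 0, 0, 0], [1, 0, 0, 0, 0, 0, 0.035], [1, 0, 0, 0, 0, 0, 0.035], [1, 0, 0, 0, 0, 0, 0.035], [1, 0, 0, 0, 0, 0, 0.034]])

```text
time: 3.15
position: [0.4735, -0.0864, 0.416]
tool_rot: [-0.465, 0.532, -0.283, 0.648]
ft_force: [0.4, 0.6, -0.4]
grip_width: 0.0871
```

Run:
```python
from h import *
go(tiltR(np.deg2rad(25)),[.495,-.147,.25])
cv2.imwrite("pics/w1.png",eyes.camera("wrist")[:,:,::-1])
```

```text
t 3.15 tcp [ 0.4735 -0.0864  0.416 ] grasp [ 0.4727 -0.0839  0.4105] case [-0.2546  0.1676  0.4105] q [-0.5795  0.2839  1.4309  0.2801  1.7688 -0.8779] F [ 0.3612  0.63   -0.4167] w 0.0871
 tool y [-0.1275  0.4075 -0.9043] z [0.9536 0.3011 0.0012]
 turn units [ 0.0002  0.0013 -0.0015]
 shift units (now axes) [1.2901 1.1661 0.0209]
 shift units, after turn [1.2841 1.1723 0.0253]
```

View pics/w1.png

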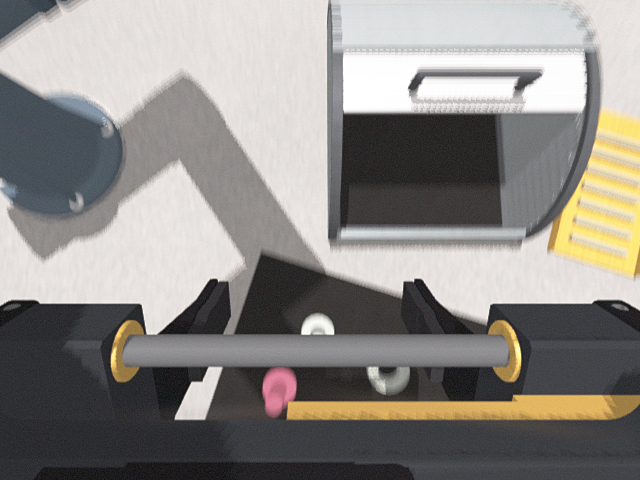

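Run:
```python
from h import *
go(tiltR(np.deg2rad(25)),[.495,-.147,.066])
```

```text
t 3.2 tcp [ 0.474  -0.0887  0.4135] grasp [ 0.4732 -0.0863  0.4081] case [-0.257   0.1678  0.4081] q [-0.5833  0.2898  1.4302  0.2801  1.7691 -0.8785] F [ 1.2595 -2.7744 -1.839 ] w 0.0873
 tool y [-0.1302  0.4107 -0.9024] z [ 0.9546  0.298  -0.0021]
 turn units [ 0.0007 -0.0001 -0.0029]
 shift units (now axes) [2.0555 2.8093 0.0341]
 shift units, after turn [2.0294 2.8279 0.0272]
```

Request:
play_rows(series=[[1, 0.3, 0.2, 0, 0, 0, 0], [1, 0.35, 0.2, 0.01, 0, 0, 0], [1, 0.35, 0.2, 0.01, 0, 0, 0], [1, 0.35, 0.2, 0.01, 0, 0, 0], [1, 0.35, 0.2, 0, 0, 0, 0], [1, 0.33, 0.2, 0, 0, 0, 0], [1, 0, 0.3, 0, 0, 0, 0], [1, 0, 0.3, 0, 0, 0, 0], [1, 0, 0.2, 0, 0, 0, 0], [1, 0, 0, 0, 0, 0, 0], [1, 0, 0, 0, 0, 0, 0]])

```text
time: 4.12
position: [0.5058, -0.1788, 0.1481]
tool_rot: [-0.467, 0.532, -0.283, 0.647]
ft_force: [-0.2, -0.1, -0.1]
grip_width: 0.0871
```

Run:
```python
from h import *
go(tiltR(np.deg2rad(25)),[.495,-.147,.066])
cv2.imwrite("pics/w2.png",eyes.camera("wrist")[:,:,::-1])
```

```text
t 4.12 tcp [ 0.5058 -0.1788  0.1481] grasp [ 0.505  -0.1764  0.1426] case [-0.3525  0.1643  0.1426] q [-0.6752  0.6749  1.5596  0.246   1.2873 -1.0974] F [-0.2104 -0.0836 -0.0533] w 0.0871
 tool y [-0.1297  0.4033 -0.9058] z [ 0.953   0.3029 -0.0015]
 turn units [ 0.0012  0.0015 -0.0004]
 shift units (now axes) [ 0.0435  0.8256 -0.0049]
 shift units, after turn [ 0.0425  0.8257 -0.0081]
```

View pics/w2.png

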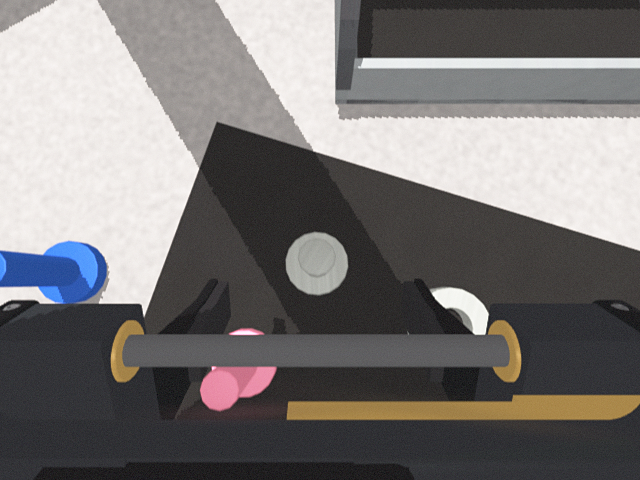

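Run:
```python
from h import *
im=cv2.imread("pics/top0.png");a=cv2.resize(im[245:295,390:485],None,fx=6,fy=6,interpolation=cv2.INTER_CUBIC);cv2.imwrite("pics/pk.png",a)
print(plane("wrist",(317,258),.085))
```

```text
[ 0.4968 -0.147   0.085 ]
```

View pics/pk.png

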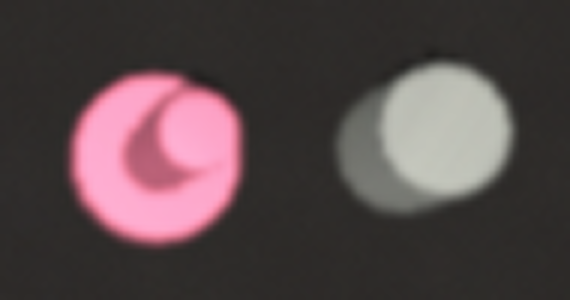

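Run:
```python
from h import *
p=plane("top",(390+200/6,245+130/6),.085); f=plane("top",(390+156/6,245+157/6),.01); print(p,f)
Rt=tiltR(np.deg2rad(25)); g=np.array([.4955,-.147,.066])
for z in (.085,.06,.02): 
    q=p.copy();q[2]=z; print("in tool rel grasp (mm)",Rt.T@(q-g)*1000)
```

```text
[ 0.4632 -0.2409  0.085 ] [ 0.4631 -0.2408  0.01  ]
in tool rel grasp (mm) [ 64.5144 -51.0477 -58.7483]
in tool rel grasp (mm) [ 75.0799 -28.39   -58.7483]
in tool rel grasp (mm) [ 91.9846   7.8623 -58.7483]
```

The gauge stem is centred between the fingers at pixel (317,258). The pink look-alike clears the gripper body by about 14 mm. I'll descend and grip.

Request:
play_rows(series=[[1, 0.01, 0.15, 0, 0, 0, 0], [1, 0.01, 0.2, 0, 0, 0, 0], [1, 0.01, 0.2, 0, 0, 0, 0], [1, 0.01, 0.18, 0, 0, 0, 0], [1, 0, 0.1, 0, 0, 0, 0], [1, 0, 0, 0, 0, 0, 0], [1, 0, 0, 0, 0, 0, 0]])

```text
time: 4.75
position: [0.4976, -0.1503, 0.0724]
tool_rot: [-0.467, 0.531, -0.285, 0.648]
ft_force: [0.2, -0.6, -0.1]
grip_width: 0.0872
```

Request:
play_rows(series=[[0, 0, 0, 0, 0, 0, 0], [0, 0, 0, 0, 0, 0, 0], [0, 0, 0, 0, 0, 0, 0], [0, 0, 0, 0, 0, 0, 0], [0, 0, 0, 0, 0, 0, 0], [0, 0, 0, 0, 0, 0, 0], [0, 0, 0, 0, 0, 0, 0], [0, 0, 0, 0, 0, 0, 0], [0, 0, 0, 0, 0, 0, 0]], grip_force=40)

```text
time: 5.5
position: [0.4966, -0.1495, 0.0715]
tool_rot: [-0.466, 0.532, -0.284, 0.647]
ft_force: [0.6, -0.8, 0.4]
grip_width: 0.035
```

Run:
```python
from h import *
go(tiltR(np.deg2rad(25)),case2w(-.115,0,.19))
```

```text
t 5.5 tcp [ 0.4966 -0.1495  0.0715] grasp [ 0.4958 -0.1471  0.0661] case [-0.3218  0.1643  0.0661] q [-0.6463  0.7726  1.6482  0.2784  1.1004 -1.1274] F [ 0.5951 -0.7915  0.442 ] w 0.035
 tool y [-0.1277  0.4033 -0.9061] z [ 0.9534  0.3018 -0.0001]
 turn units [ 0.0006  0.0013 -0.0001]
 shift units (now axes) [-2.3913 -0.2511  1.6523]
 shift units, after turn [-2.398  -0.2489  1.6429]
```

Request:
play_rows(series=[[0, 0, 0, 0, 0, 0, 0], [0, 0, 0, 0, 0, 0, 0], [0, 0, 0, 0, 0, 0, 0], [0, 0, 0, 0, 0, 0, 0], [0, -0.042, -0.091, 0, 0, 0, 0], [0, -0.084, -0.181, 0, 0, 0, 0], [0, -0.084, -0.181, 0, 0, 0, 0], [0, -0.084, -0.181, 0.1, 0, 0, 0], [0, -0.084, -0.181, 0.2, 0, 0, 0], [0, -0.084, -0.181, 0.2, 0, 0, 0], [0, -0.063, -0.13, 0.2, 0, 0, 0], [0, 0, 0, 0.2, 0, 0, 0]])

```text
time: 6.5
position: [0.5843, -0.1229, 0.1993]
tool_rot: [-0.467, 0.529, -0.286, 0.648]
ft_force: [0.4, -0.3, -4.5]
grip_width: 0.0233
```

Request:
play_rows(series=[[0, 0, 0, 0.2, 0, 0, 0], [0, 0, 0, 0.2, 0, 0, 0], [0, 0, 0, 0.2, 0, 0, 0], [0, 0, 0, 0.1, 0, 0, 0], [0, 0, 0, 0, 0, 0, 0]])

```text
time: 6.92
position: [0.6503, -0.1005, 0.1953]
tool_rot: [-0.467, 0.531, -0.284, 0.648]
ft_force: [0.5, -0.6, -4.6]
grip_width: 0.023
```

Run:
```python
from h import *
go(tiltR(np.deg2rad(25)),case2w(-.115,0,.19))
cv2.imwrite("pics/w3.png",eyes.camera("wrist")[:,:,::-1])
cv2.imwrite("pics/s3.png",eyes.camera("scene")[:,:,::-1])
```

```text
t 6.92 tcp [ 0.6503 -0.1005  0.1953] grasp [ 0.6496 -0.0981  0.1898] case [-0.3208  0.003   0.1898] q [-0.4567  0.7376  1.2403  0.3112  1.4799 -0.8433] F [ 0.4974 -0.6494 -4.5904] w 0.023
 tool y [-0.1277  0.4025 -0.9065] z [0.9529 0.3034 0.0005]
 turn units [0.0007 0.0019 0.0001]
 shift units (now axes) [-1.8656  0.8672  0.0426]
 shift units, after turn [-1.8655  0.868   0.0295]
```

View pics/w3.png

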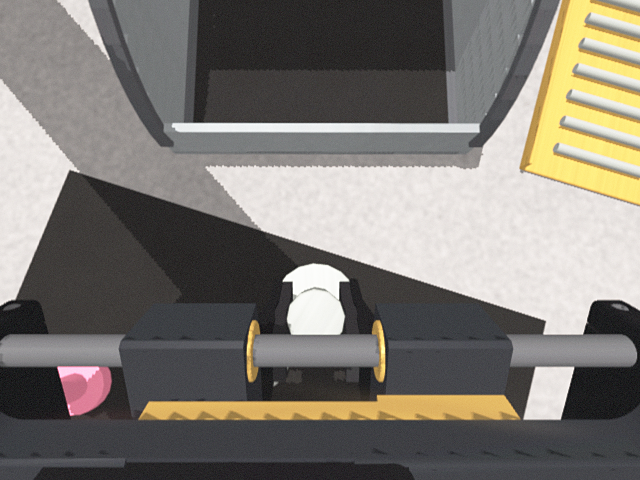

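View pics/s3.png

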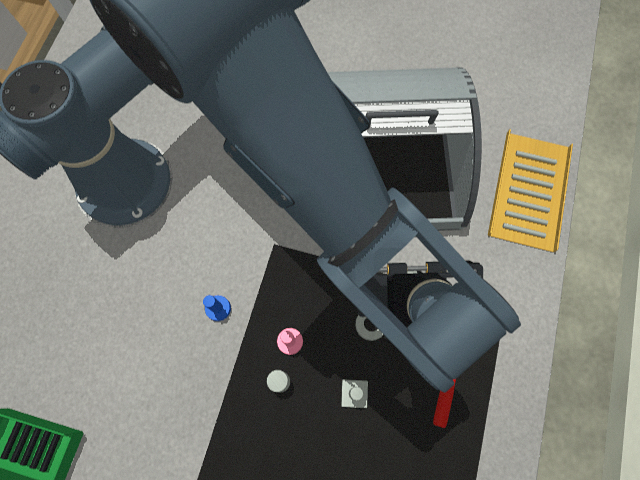

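Run:
```python
from h import *
a=plane("wrist",(173,128),.055);b=plane("wrist",(481,129),.055);print(a,b,w2case(a),w2case(b))
# gauge stem upright check: centre of stem top & foot rays
```

```text
[0.4805 0.0075 0.055 ] [0.7392 0.0884 0.055 ] [-0.1696  0.133   0.055 ] [-0.1693 -0.1381  0.055 ]
```

Request:
play_rows(series=[[0, -0.1, 0.046, 0, 0, 0, 0], [0, -0.2, 0.093, 0, 0, 0, 0], [0, -0.2, 0.093, 0.01, 0, 0, 0], [0, -0.2, 0.093, 0.01, 0, 0, 0], [0, -0.2, 0.093, 0, 0, 0, 0], [0, -0.2, 0.093, 0, 0, 0, 0], [0, -0.2, 0.093, 0, 0, 0, 0], [0, -0.2, 0.093, 0, 0, 0, 0], [0, -0.2, 0.093, 0, 0, 0, 0], [0, -0.13, 0.06, 0, 0, 0, 0], [0, 0, 0, 0, 0, 0, 0], [0, 0, 0, 0, 0, 0, 0]])

```text
time: 8.02
position: [0.5892, 0.092, 0.1964]
tool_rot: [-0.467, 0.531, -0.284, 0.647]
ft_force: [0.7, -1.2, -4.9]
grip_width: 0.0233
```

Run:
```python
from h import *
go(tiltR(np.deg2rad(25)),case2w(-.115,0,.074))
cv2.imwrite("pics/w4.png",eyes.camera("wrist")[:,:,::-1])
cv2.imwrite("pics/s4.png",eyes.camera("scene")[:,:,::-1])
```

```text
t 8.02 tcp [0.5892 0.092  0.1964] grasp [0.5884 0.0944 0.191 ] case [-0.1187  0.0041  0.191 ] q [-0.2117  0.6198  1.5016  0.3935  1.2711 -0.6847] F [ 0.6882 -1.1724 -4.856 ] w 0.0233
 tool y [-0.1285  0.4023 -0.9064] z [ 0.953   0.303  -0.0006]
 turn units [0.001  0.0016 0.0001]
 shift units (now axes) [0.4603 1.076  0.0415]
 shift units, after turn [0.4605 1.076  0.0404]
```

View pics/w4.png

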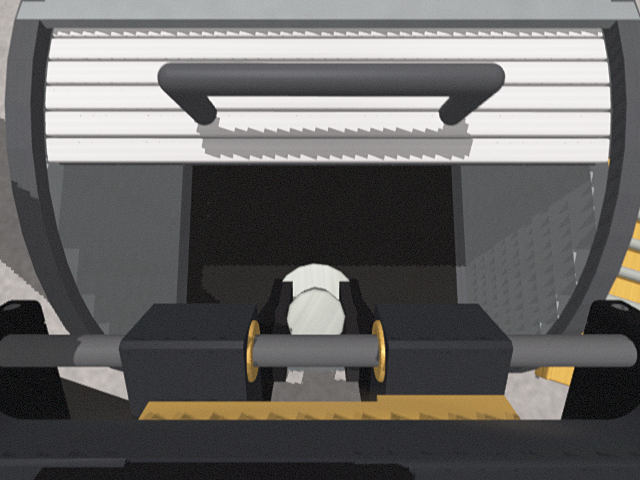

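View pics/s4.png

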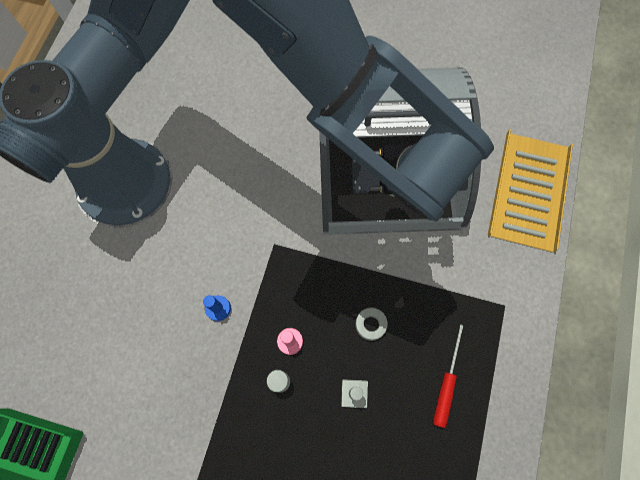

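Run:
```python
from h import *
cv2.imwrite("pics/t4.png",eyes.camera("top")[:,:,::-1])
```

```text
(no output)
```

View pics/t4.png

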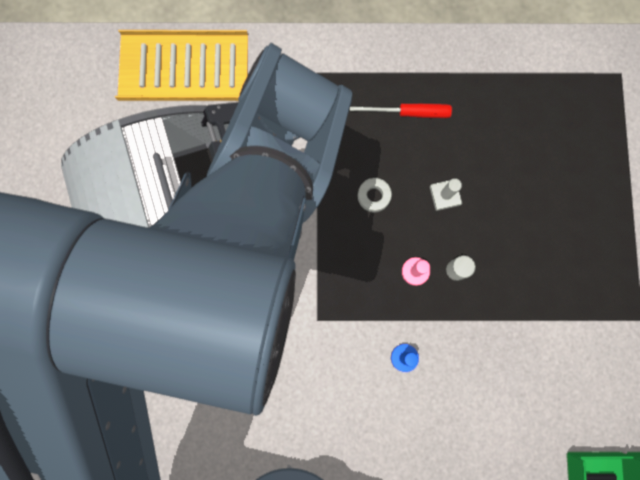

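Run:
```python
from h import *
for n,a,b in(("flangeL",(235,155),(373,42)),("flangeR",(310,192),(318,115)),("yokeL tip",(275,46),(488,150)),("yokeR tip",(350,90),(435,215))):
    p,e=tri(ray("top",a),ray("scene",b)); print(n,p,w2case(p),e)
```

```text
flangeL [0.5171 0.0309 0.5758] [-0.1582  0.0911  0.5758] 0.0031521292203511276
flangeR [ 0.4836 -0.0443  0.5432] [-0.2201  0.1454  0.5432] 0.00860962483226978
yokeL tip [ 0.6761 -0.001   0.4801] [-0.236  -0.0513  0.4801] 0.0020728878792287014
yokeR tip [ 0.6342 -0.0888  0.4556] [-0.3073  0.0149  0.4556] 0.0007421306923772572
```

Request:
play_rows(series=[[0, 0.03, 0.07, 0, 0, 0, 0], [0, 0.06, 0.14, 0, 0, 0, 0], [0, 0.06, 0.14, 0, 0, 0, 0], [0, 0.06, 0.14, 0.01, 0, 0, 0], [0, 0.06, 0.14, 0.01, 0, 0, 0], [0, 0.06, 0.13, 0.01, 0, 0, 0], [0, 0.04, 0.09, 0.01, 0, 0, 0], [0, 0.02, 0.05, 0, 0, 0, 0], [0, 0.02, 0.04, 0, 0, 0, 0], [0, 0, 0, 0, 0, 0, 0], [0, 0, 0, 0, 0, 0, 0]])

```text
time: 9.08
position: [0.5935, 0.0953, 0.0939]
tool_rot: [-0.466, 0.531, -0.284, 0.648]
ft_force: [0.4, 1.1, -5.0]
grip_width: 0.0228
```

Run:
```python
from h import *
go(tiltR(np.deg2rad(25)),case2w(-.115,0,.074))
```

```text
t 9.08 tcp [0.5935 0.0953 0.0939] grasp [0.5927 0.0977 0.0885] case [-0.1169 -0.001   0.0885] q [-0.2056  0.768   1.5464  0.4287  1.0915 -0.7629] F [ 0.3844  1.1493 -4.9832] w 0.0228
 tool y [-0.1272  0.4033 -0.9062] z [0.9534 0.3016 0.0004]
 turn units [ 0.0005  0.0014 -0.0001]
 shift units (now axes) [ 0.0439  0.139  -0.0102]
 shift units, after turn [ 0.0439  0.139  -0.0103]
```

Request:
play_rows(series=[[0, 0.01, 0.03, 0, 0, 0, 0], [0, 0.01, 0.03, 0, 0, 0, 0], [0, 0.01, 0.02, 0, 0, 0, 0], [0, 0.01, 0.02, 0, 0, 0, 0], [0, 0, 0.01, 0, 0, 0, 0], [0, 0, 0, 0, 0, 0, 0], [0, 0, 0, 0, 0, 0, 0]])

```text
time: 9.67
position: [0.5929, 0.0964, 0.082]
tool_rot: [-0.466, 0.531, -0.284, 0.647]
ft_force: [0.4, -0.8, -5.1]
grip_width: 0.023
```

Request:
play_rows(series=[[0, 0.003, 0.007, 0, 0, 0, 0], [0, 0.003, 0.007, 0, 0, 0, 0], [0, 0.003, 0.007, 0, 0, 0, 0], [0, 0, 0, 0, 0, 0, 0], [0, 0, 0, 0, 0, 0, 0]])

```text
time: 10.08
position: [0.5929, 0.0964, 0.0797]
tool_rot: [-0.466, 0.532, -0.284, 0.647]
ft_force: [-0.3, 0.1, -4.5]
grip_width: 0.023
```

Run:
```python
from h import *
go(tiltR(np.deg2rad(25)),case2w(-.115,0,.074))
```

```text
t 10.08 tcp [0.5929 0.0964 0.0797] grasp [0.5921 0.0988 0.0742] case [-0.1157 -0.0007  0.0742] q [-0.204   0.7891  1.5518  0.4349  1.0673 -0.7741] F [-0.3434  0.1089 -4.4562] w 0.023
 tool y [-0.1277  0.4033 -0.9061] z [ 0.9534  0.3017 -0.0001]
 turn units [ 0.0006  0.0013 -0.0001]
 shift units (now axes) [-0.0051  0.0049 -0.0074]
 shift units, after turn [-0.0051  0.0049 -0.0075]
```

Force is just starting to unload. I'll feel for contact in fine steps.

Request:
play_rows(series=[[0, 0.003, 0.007, 0, 0, 0, 0], [0, 0, 0, 0, 0, 0, 0], [0, 0.003, 0.007, 0, 0, 0, 0], [0, 0, 0, 0, 0, 0, 0], [0, 0, 0, 0, 0, 0, 0]])

```text
time: 10.5
position: [0.593, 0.0964, 0.0795]
tool_rot: [-0.466, 0.531, -0.284, 0.648]
ft_force: [-1.7, -2.0, 5.3]
grip_width: 0.0233
```

Contact (about 10 N change). Opening the gripper, then retreating along the tool axis.

Request:
play_rows(series=[[0, 0, -0.003, 0, 0, 0, 0], [1, 0, 0, 0, 0, 0, 0], [1, 0, 0, 0, 0, 0, 0], [1, 0, 0, 0, 0, 0, 0], [1, 0, 0, 0, 0, 0, 0], [1, 0, 0, 0, 0, 0, 0], [1, 0, 0, 0, 0, 0, 0], [1, 0, 0, 0, 0, 0, 0], [1, 0, 0, 0, 0, 0, 0]])

```text
time: 11.25
position: [0.5929, 0.0963, 0.0783]
tool_rot: [-0.466, 0.531, -0.284, 0.647]
ft_force: [-0.6, -0.3, -0.2]
grip_width: 0.0685
```

Request:
play_rows(series=[[1, 0, 0, 0, 0, 0, 0], [1, 0, -0.1, 0, 0, 0, 0], [1, 0, -0.2, 0, 0, 0, 0], [1, 0, -0.2, 0, 0, 0, 0], [1, 0, -0.2, 0, 0, 0, 0], [1, 0, -0.3, 0, 0, 0, 0], [1, 0, -0.3, 0, 0, 0, 0], [1, 0, -0.3, 0, 0, 0, 0], [1, 0, 0, 0, 0, 0, 0]])

```text
time: 12.0
position: [0.6175, 0.0286, 0.2298]
tool_rot: [-0.465, 0.527, -0.289, 0.65]
ft_force: [1.4, -0.2, 0.8]
grip_width: 0.0877
```

Run:
```python
from h import *
go(tiltR(np.deg2rad(25)))
cv2.imwrite("pics/w5.png",eyes.camera("wrist")[:,:,::-1])
cv2.imwrite("pics/s5.png",eyes.camera("scene")[:,:,::-1])
```

```text
t 12.0 tcp [0.6175 0.0286 0.2298] grasp [0.6169 0.031  0.2244] case [-0.1877 -0.0042  0.2244] q [-0.2981  0.6153  1.3937  0.3622  1.39   -0.7169] F [ 1.436  -0.186   0.8158] w 0.0877
 tool y [-0.115   0.4    -0.9093] z [0.9541 0.2993 0.011 ]
 turn units [-0.0029  0.0021  0.0023]
```

View pics/w5.png

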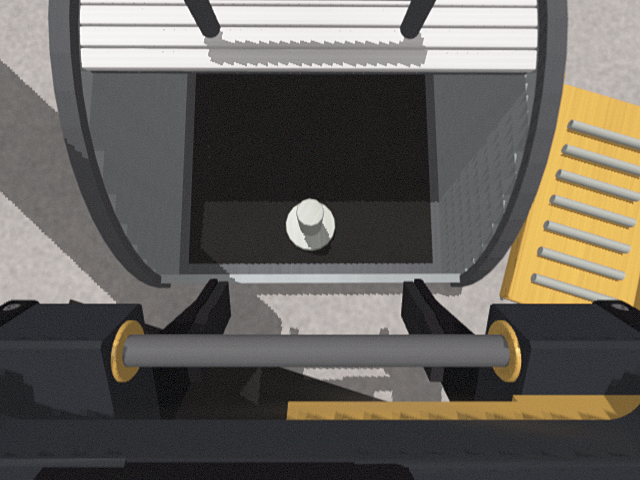

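View pics/s5.png

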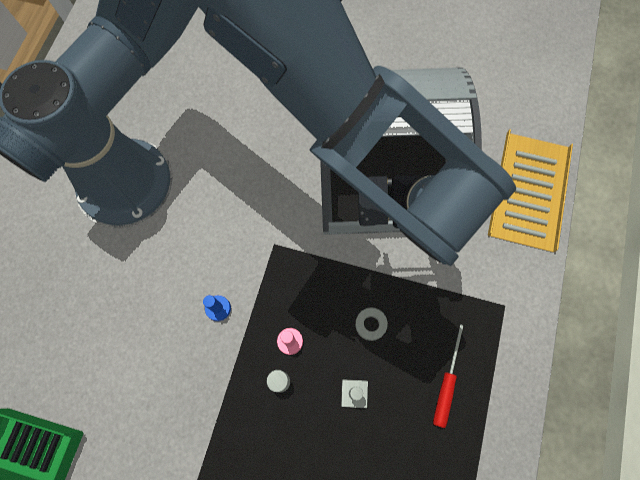

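Gauge stands upright near the front of the case (foot at pixel (310,225)). Next I'll fit a simple kinematic model from recorded poses to check that the handle arc is reachable.

```bash
cat > kin.py <<'E'
from h import *
from scipy.optimize import least_squares
D=[([1.0485,.52845,1.4339,0,1.18135,-.1785],[.21028,.58785,.24658]),
([1.0485,.3939,1.1963,0,1.5525,.6409],[.2105,.5882,.415]),
([-.5795,.2839,1.4309,.2801,1.7688,-.8779],[.4735,-.0864,.416]),
([-.5833,.2898,1.4302,.2801,1.7691,-.8785],[.474,-.0887,.4135]),
([-.6752,.6749,1.5596,.246,1.2873,-1.0974],[.5058,-.1788,.1481]),
([-.6463,.7726,1.6482,.2784,1.1004,-1.1274],[.4966,-.1495,.0715]),
([-.4567,.7376,1.2403,.3112,1.4799,-.8433],[.6503,-.1005,.1953]),
([-.2117,.6198,1.5016,.3935,1.2711,-.6847],[.5892,.092,.1964]),
([-.2056,.768,1.5464,.4287,1.0915,-.7629],[.5935,.0953,.0939]),
([-.2981,.6153,1.3937,.3622,1.39,-.7169],[.6175,.0286,.2298])]
def rot(q,s4,s6):
    return R.from_euler("ZYZYZ",[q[0],q[1]+q[2],s4*q[3],q[4],s6*q[5]])
def fk(p,q,s4=1,s6=1):
    a0,d0,h,a,e,b,tx,ty,tz=p
    r1=R.from_euler("Z",q[0]);ry=R.from_euler("ZY",[q[0],q[1]]);rf=R.from_euler("ZY",[q[0],q[1]+q[2]])
    r5=R.from_euler("ZYZY",[q[0],q[1]+q[2],s4*q[3],q[4]])
    return r1.apply([a0,d0,h])+ry.apply([0,0,a])+rf.apply([e,0,b])+r5.apply([tx,ty,tz])
def fit(s4=1):
    f=lambda p:np.r_[np.concatenate([fk(p,q,s4)-x for q,x in D])*1e3, (p-p0)*1.0]
    p0=np.array([0,0,.3,.4,0,.4,0,0,.25]); return least_squares(f,p0)
E
python3 - <<'E'
from kin import *
o=robot.get_obs(); Rm=R.from_quat(o["tool_rot"]); print(o["q"])
for s4 in(1,-1):
    r=fit(s4); e=[np.linalg.norm(fk(r.x,q,s4)-x)*1000 for q,x in D]; print(s4,r.x,np.round(e,1))
    for s6 in (1,-1):
        print(s6,(rot(o["q"],s4,s6).inv()*Rm).as_matrix().round(2).tolist())
        q0=D[0][0]; print((rot(q0,s4,s6).inv()*R.from_quat([ 0.6973874 , -0.12121889,  0.12069025, -0.6959818 ])).as_matrix().round(2).tolist())
E
```

```text
[-0.2962  0.6198  1.4012  0.3623  1.3875 -0.7174]Traceback (most recent call last):
  File "<stdin>", line 4, in <module>
  File "kin.py", line 22, in fit
    p0=np.array([0,0,.3,.4,0,.4,0,0,.25]); return least_squares(f,p0)
                                                  ~~~~~~~~~~~~~^^^^^^
    return func(*args, **kwargs)
    vector_fun = VectorFunction(
        fun_wrapped,
    ...<6 lines>...
        workers=workers
    )
    self._update_fun()
    ~~~~~~~~~~~~~~~~^^
    self.f = self.fun_wrapped(xp_copy(self.x))
             ~~~~~~~~~~~~~~~~^^^^^^^^^^^^^^^^^
    return np.atleast_1d(self.fun(x))
                         ~~~~~~~~^^^
    return self.f(x, *self.args, **self.kwargs)
           ~~~~~~^^^^^^^^^^^^^^^^^^^^^^^^^^^^^^
  File "kin.py", line 21, in <lambda>
    f=lambda p:np.r_[np.concatenate([fk(p,q,s4)-x for q,x in D])*1e3, (p-p0)*1.0]
                                     ~~^^^^^^^^
  File "kin.py", line 18, in fk
    r5=R.from_euler("ZYZY",[q[0],q[1]+q[2],s4*q[3],q[4]])
  File "scipy/spatial/transform/_rotation.pyx", line 1413, in scipy.spatial.transform._rotation.Rotation.from_euler
ValueError: Expected axis specification to be a non-empty string of upto 3 characters, got ZYZY
```

```bash
python3 - <<'E'
s=open("kin.py").read()
s=s.replace('R.from_euler("ZYZYZ",[q[0],q[1]+q[2],s4*q[3],q[4],s6*q[5]])','R.from_euler("ZYZ",[q[0],q[1]+q[2],s4*q[3]])*R.from_euler("YZ",[q[4],s6*q[5]])')
s=s.replace('R.from_euler("ZYZY",[q[0],q[1]+q[2],s4*q[3],q[4]])','R.from_euler("ZYZ",[q[0],q[1]+q[2],s4*q[3]])*R.from_euler("Y",q[4])').replace('q[0]);ry','q[0]);ry')
open("kin.py","w").write(s)
E
python3 - <<'E'
from kin import *
o=robot.get_obs(); Rm=R.from_quat(o["tool_rot"]); print(o["q"])
for s4 in(1,-1):
    r=fit(s4); e=[np.linalg.norm(fk(r.x,q,s4)-x)*1000 for q,x in D]; print(s4,r.x,np.round(e,1))
    for s6 in (1,-1):
        print(s6,(rot(o["q"],s4,s6).inv()*Rm).as_matrix().round(2).tolist())
        q0=D[0][0]; print((rot(q0,s4,s6).inv()*R.from_quat([ 0.6973874 , -0.12121889,  0.12069025, -0.6959818 ])).as_matrix().round(2).tolist())
E
```

```text
[-0.2962  0.6198  1.4012  0.3623  1.3875 -0.7174]
1 [0.0001 0.1109 0.2743 0.5878 0.114  0.3918 0.0001 0.0001 0.2805] [0.  0.  0.1 0.1 0.  0.  0.1 0.  0.  0.1]
1 [[0.0, 0.0, -1.0], [-1.0, 0.0, 0.0], [0.0, 1.0, 0.0]]
[[0.0, 0.0, -1.0], [-1.0, 0.0, -0.0], [0.0, 1.0, 0.0]]
-1 [[-0.99, 0.0, -0.14], [-0.14, 0.0, 0.99], [0.0, 1.0, -0.0]]
[[-0.35, 0.0, -0.94], [-0.94, 0.0, 0.35], [0.0, 1.0, 0.0]]
-1 [-0.2096  0.3456  0.0609  0.7186  0.2892  0.3987 -0.1267 -0.1796  0.0047] [95.  62.6 34.9 36.1 20.6 10.5 47.1 26.5 18.7 27.3]
1 [[0.0, -0.46, -0.89], [-0.85, 0.46, -0.24], [0.52, 0.76, -0.39]]
[[0.0, 0.0, -1.0], [-1.0, 0.0, -0.0], [0.0, 1.0, 0.0]]
-1 [[-0.85, 0.39, -0.36], [-0.12, 0.52, 0.85], [0.52, 0.76, -0.39]]
[[-0.35, 0.0, -0.94], [-0.94, 0.0, 0.35], [0.0, 1.0, 0.0]]
```

```bash
cat >> kin.py <<'E'
P=fit(1).x; T=R.from_matrix([[0,0,-1],[-1,0,0],[0,1,0]])
LO=np.array([-3.08,-.75,.22,-1.43,0,-2.85]);HI=np.array([3.08,2.2,2.44,4.57,2.65,2.85])
def ik(pos,Rt,q0):
    f=lambda q:np.r_[(fk(P,q)-pos)*10,(R.from_matrix(Rt).inv()*(rot(q,1,1)*T)).as_rotvec()]
    r=least_squares(f,np.clip(q0,LO+.01,HI-.01),bounds=(LO,HI)); return r.x,np.linalg.norm(r.fun)
def armR(phi,s):
    y=-np.cos(phi)*CZ+np.sin(phi)*CX; x=s*CY; return np.c_[x,y,np.cross(x,y)]
def bar(qc): return np.array([-.21*np.cos(.349+qc),0,.02+.21*np.sin(.349+qc)])
E
python3 - <<'E'
from kin import *
q0=robot.get_obs()["q"]
for s in(1,-1):
    q=q0
    for f1 in(70,45):
      for seed in (q0,q0+np.array([0,0,0,0,0,1.5]),q0+np.array([0,0,0,0,0,-1.5])):
        q=seed; print("s",s,"f1",f1)
        for qc in(1.09,.8,.5,.25,0):
            ph=np.deg2rad(10+(f1-10)*(1.09-qc)/1.09); Rt=armR(ph,s); b=case2w(*bar(qc))
            q,e=ik(b-.006*Rt[:,1],Rt,q); W=fk(np.r_[P[:6],0,0,0],q); print(qc,q,"err",round(e,4),"wrist case",w2case(W))
E
```

```text
s 1 f1 70
1.09 [0.0415 0.5082 1.5275 0.1842 1.1576 1.2318] err 0.0 wrist case [-0.0774 -0.      0.5103]
0.8 [-0.1685  0.5894  1.5021  0.418   1.2921  0.9345] err 0.0 wrist case [-0.2115 -0.      0.4691]
0.5 [-0.3313  0.7456  1.4329  0.5785  1.4776  0.7271] err 0.0 wrist case [-0.3323  0.      0.3889]
0.25 [-0.4228  0.9117  1.3468  0.674   1.644   0.6188] err 0.0 wrist case [-0.4117  0.      0.2975]
0 [-0.4792  1.0956  1.2402  0.758   1.8136  0.556 ] err 0.0 wrist case [-0.4666  0.      0.1897]
s 1 f1 70
1.09 [0.0415 0.5082 1.5275 0.1842 1.1576 1.2318] err 0.0 wrist case [-0.0774 -0.      0.5103]
0.8 [-0.1685  0.5894  1.5021  0.418   1.2921  0.9345] err 0.0 wrist case [-0.2115 -0.      0.4691]
0.5 [-0.3313  0.7456  1.4329  0.5785  1.4776  0.7271] err 0.0 wrist case [-0.3323  0.      0.3889]
0.25 [-0.4228  0.9117  1.3468  0.674   1.644   0.6188] err 0.0 wrist case [-0.4117  0.      0.2975]
0 [-0.4792  1.0956  1.2402  0.758   1.8136  0.556 ] err 0.0 wrist case [-0.4666  0.      0.1897]
s 1 f1 70
1.09 [0.0415 0.5082 1.5275 0.1842 1.1576 1.2318] err 0.0 wrist case [-0.0774 -0.      0.5103
[... 4229 characters left out ...]
25 [-0.3477  0.7815  1.425   0.5087  1.3882 -2.4319] err 0.0 wrist case [-0.3458  0.      0.3672]
0 [-0.4101  0.9102  1.3652  0.5685  1.4645 -2.5229] err 0.0 wrist case [-0.4     0.      0.2943]
s -1 f1 45
1.09 [ 0.0415  0.5082  1.5275  0.1842  1.1576 -1.9098] err 0.0 wrist case [-0.0774 -0.      0.5103]
0.8 [-0.1228  0.5635  1.5123  0.3258  1.2268 -2.1312] err 0.0 wrist case [-0.1808 -0.      0.4819]
0.5 [-0.2609  0.6679  1.4733  0.4371  1.3128 -2.3141] err 0.0 wrist case [-0.2775  0.      0.4283]
0.25 [-0.3477  0.7815  1.425   0.5087  1.3882 -2.4319] err 0.0 wrist case [-0.3458  0.      0.3672]
0 [-0.4101  0.9102  1.3652  0.5685  1.4645 -2.5229] err 0.0 wrist case [-0.4     0.      0.2943]
```

Run:
```python
from kin import *
o=robot.get_obs();p=o["position"];Rm=R.from_quat(o["tool_rot"]).as_matrix()
Rt=armR(np.deg2rad(10),1); b=case2w(*bar(1.09)); print(b)
go(Rt,b-.09*Rt[:,1])
p2=p-.12*Rm[:,1]; print(ik(p2,Rm,o["q"])); print(ik(p2,Rt,o["q"])); print("shift after",Rt.T@(b-.09*Rt[:,1]-.006*Rt[:,1]-p2)/.1)
```

```text
[0.5652 0.1827 0.2282]
t 12.1 tcp [0.6141 0.0308 0.2252] grasp [0.6134 0.0332 0.2198] case [-0.1846 -0.0016  0.2198] q [-0.2962  0.6198  1.4012  0.3623  1.3875 -0.7174] F [-0.255  -0.0701 -0.3281] w 0.0871
 tool y [-0.124   0.4022 -0.9071] z [0.9537 0.3007 0.003 ]
 turn units [ 0.0645  0.4983 -0.0654]
 shift units (now axes) [-1.6908 -0.2852 -0.0079]
 shift units, after turn [ 0.0158 -0.7121 -1.576 ]
(array([-0.3586,  0.546 ,  1.2209,  0.3406,  1.6464, -0.6857]), np.float64(1.865427347846895e-12))
(array([-0.2716,  0.4833,  1.2735,  0.147 ,  1.4811,  0.977 ]), np.float64(2.472982976847723e-10))
shift after [ 0.0142  0.4476 -1.8844]
```

Request:
play_rows(series=[[1, 0, -0.3, 0, 0, 0, 0], [1, 0, -0.3, 0, 0, 0, 0], [1, 0, -0.3, 0, 0.0046, 0.0356, -0.0047], [1, 0, -0.3, 0, 0.0046, 0.0356, -0.0047], [1, 0, 0, 0, 0.0046, 0.0356, -0.0047], [1, 0, 0, 0, 0.0046, 0.0356, -0.0047], [1, 0, 0, 0, 0.0046, 0.0356, -0.0047], [1, 0, 0, 0, 0.0046, 0.0356, -0.0047], [1, 0, 0, 0, 0.0046, 0.0356, -0.0047], [1, 0, 0, 0, 0.0046, 0.0356, -0.0047], [1, 0, 0, 0, 0.0046, 0.0356, -0.0047], [1, 0, 0, 0, 0.0046, 0.0356, -0.0047]])

```text
time: 13.1
position: [0.6269, -0.0155, 0.3306]
tool_rot: [-0.235, 0.74, -0.568, 0.273]
ft_force: [-0.1, 0.7, 0.3]
grip_width: 0.0869
```

Request:
play_rows(series=[[1, 0, 0, 0, 0.0046, 0.0356, -0.0047], [1, 0, 0, 0, 0.0046, 0.0356, -0.0047], [1, 0, 0, 0, 0.0046, 0.0356, -0.0047], [1, 0, 0, 0, 0.0046, 0.0356, -0.0047], [1, 0, 0, -0.25, 0, 0, 0], [1, 0, 0, -0.25, 0, 0, 0], [1, 0, 0, -0.25, 0, 0, 0], [1, 0, 0, -0.25, 0, 0, 0], [1, 0, 0, 0, 0, 0, 0], [1, 0, 0, 0, 0, 0, 0]])

```text
time: 13.93
position: [0.5975, 0.0792, 0.3489]
tool_rot: [-0.119, 0.758, -0.635, 0.095]
ft_force: [0.8, -0.5, 1.2]
grip_width: 0.0871
```

Run:
```python
from kin import *
Rt=armR(np.deg2rad(10),1); b=case2w(*bar(1.09)); print(b)
go(Rt,b-.09*Rt[:,1])
cv2.imwrite("pics/w6.png",eyes.camera("wrist")[:,:,::-1])
```

```text
[0.5652 0.1827 0.2282]
t 13.93 tcp [0.5975 0.0792 0.3489] grasp [0.5972 0.0802 0.343 ] case [-0.1349 -0.0001  0.343 ] q [-0.1283  0.4232  1.3358  0.1586  1.4649  1.1139] F [ 0.7805 -0.4548  1.1714] w 0.0871
 tool y [-0.0592  0.166  -0.9843] z [ 0.2953 -0.939  -0.1761]
 turn units [0.0008 0.0008 0.0023]
 shift units (now axes) [-0.0046  0.4189 -0.8564]
 shift units, after turn [ 0.0011  0.4168 -0.8576]
```

View pics/w6.png

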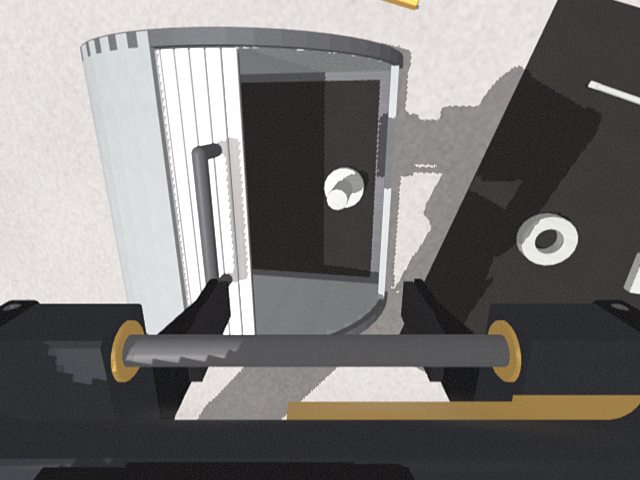

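Run:
```python
from kin import *
for uv in((199,155),(204,215),(208,270)):
    print(w2case(plane("wrist",uv,.228)))
g=plane("wrist",(338,199),.093);f=plane("wrist",(344,187),.017);print("gauge top",w2case(g),"foot",w2case(f))
```

```text
[-0.0258 -0.0598  0.228 ]
[-0.025  -0.0132  0.228 ]
[-0.0237  0.0343  0.228 ]
gauge top [-0.1162 -0.0011  0.093 ] foot [-0.1151 -0.0009  0.017 ]
```

Request:
play_rows(series=[[1, 0, 0.1, -0.2, 0, 0, 0], [1, 0, 0.1, -0.24, 0, 0, 0], [1, 0, 0.1, -0.24, 0, 0, 0], [1, 0, 0.1, -0.2, 0, 0, 0], [1, 0, 0.2, 0, 0, 0, 0], [1, 0, 0.2, 0, 0, 0, 0], [1, 0, 0, 0, 0, 0, 0], [1, 0, 0, 0, 0, 0, 0]])

```text
time: 14.65
position: [0.568, 0.1729, 0.285]
tool_rot: [-0.118, 0.758, -0.635, 0.094]
ft_force: [0.9, -0.5, 1.4]
grip_width: 0.0868
```

Run:
```python
from kin import *
Rt=armR(np.deg2rad(10),1); b=case2w(*bar(1.10)); print(b)
go(Rt,b)
```

```text
[0.5646 0.1846 0.2284]
t 14.65 tcp [0.568  0.1729 0.285 ] grasp [0.5677 0.1739 0.2791] case [-0.0367  0.0003  0.2791] q [0.0262 0.4559 1.4637 0.1754 1.2828 1.2405] F [ 0.8691 -0.4789  1.3624] w 0.0868
 tool y [-0.0601  0.1658 -0.9843] z [ 0.2915 -0.9402 -0.1762]
 turn units [ 0.0008 -0.0004  0.0026]
 shift units (now axes) [-0.0067  0.5181 -0.0213]
 shift units, after turn [-0.0021  0.5181 -0.0227]
```

Request:
play_rows(series=[[1, 0, 0.15, -0.02, 0, 0, 0], [1, 0, 0.15, 0, 0, 0, 0], [1, 0, 0.15, 0, 0, 0, 0], [1, 0, 0.05, 0, 0, 0, 0], [1, 0, 0, 0, 0, 0, 0], [1, 0, 0, 0, 0, 0, 0]])

```text
time: 15.15
position: [0.5661, 0.1833, 0.2385]
tool_rot: [-0.116, 0.758, -0.635, 0.096]
ft_force: [0.2, -0.7, 0.2]
grip_width: 0.0874
```

Request:
play_rows(series=[[0, 0, 0, 0, 0, 0, 0], [0, 0, 0, 0, 0, 0, 0], [0, 0, 0, 0, 0, 0, 0], [0, 0, 0, 0, 0, 0, 0], [0, 0, 0, 0, 0, 0, 0], [0, 0, 0, 0, 0, 0, 0], [0, 0, 0, 0, 0, 0, 0], [0, 0, 0, 0, 0, 0, 0], [0, 0, 0, 0, 0, 0, 0], [0, 0, 0, 0, 0, 0, 0], [0, 0, 0, 0, 0, 0, 0], [0, 0, 0, 0, 0, 0, 0]], grip_force=12)

```text
time: 16.15
position: [0.5652, 0.1839, 0.2377]
tool_rot: [-0.117, 0.758, -0.635, 0.095]
ft_force: [0.7, 0.1, 0.3]
grip_width: 0.0153
```

Run:
```python
from kin import *
Rt=armR(np.deg2rad(10),1); b=case2w(*bar(1.10)); print(b)
go(Rt,b)
cv2.imwrite("pics/w7.png",eyes.camera("wrist")[:,:,::-1])
```

```text
[0.5646 0.1846 0.2284]
t 16.15 tcp [0.5652 0.1839 0.2377] grasp [0.5648 0.1849 0.2318] case [-0.0254 -0.0003  0.2318] q [0.045  0.5059 1.5204 0.1841 1.1709 1.2367] F [0.6968 0.0745 0.2873] w 0.0153
 tool y [-0.0562  0.1662 -0.9845] z [ 0.293  -0.9399 -0.1754]
 turn units [0.0006 0.0001 0.0013]
 shift units (now axes) [0.0028 0.0326 0.0074]
 shift units, after turn [0.0032 0.0326 0.0073]
```

View pics/w7.png

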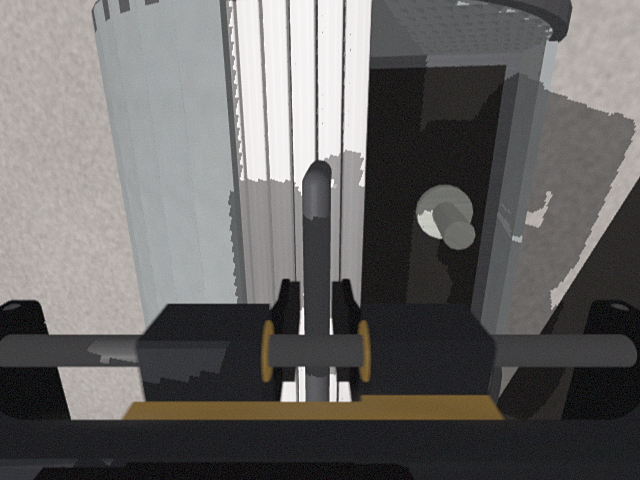

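Run:
```python
from kin import *
o=robot.get_obs(); p=o["position"];Rm=R.from_quat(o["tool_rot"]).as_matrix()
go()
N=24; qs=np.linspace(1.10,0,N+1); ph=np.deg2rad(np.linspace(10,57,N+1))
off=(p+.006*Rm[:,1])-case2w(*bar(1.10)); print("grasp offset",off)
# keep start offset in bar frame zero: use true start
poses=[(case2w(*bar(a))-.006*armR(f,1)[:,1],armR(f,1)) for a,f in zip(qs,ph)]
for i in range(N):
    (a,A),(b,B)=poses[i:i+2]
    print(i,(A.T@(b-a)/.1).round(3),(R.from_matrix(A.T@B).as_rotvec()/np.pi).round(4))
```

```text
t 16.2 tcp [0.5652 0.1838 0.2377] grasp [0.5648 0.1848 0.2318] case [-0.0254 -0.0003  0.2318] q [0.045  0.5059 1.5203 0.1839 1.1708 1.2367] F [-0.8608  0.6794 -0.3857] w 0.0115
 tool y [-0.0562  0.166  -0.9845] z [ 0.2931 -0.9399 -0.1752]
grasp offset [0.0003 0.0002 0.0033]
0 [-0.    -0.003  0.098] [-0.0109  0.      0.    ]
1 [-0.    -0.002  0.098] [-0.0109 -0.     -0.    ]
2 [ 0.    -0.001  0.098] [-0.0109 -0.      0.    ]
3 [-0.     0.001  0.098] [-0.0109  0.     -0.    ]
4 [0.    0.002 0.098] [-0.0109  0.      0.    ]
5 [0.    0.003 0.098] [-0.0109 -0.      0.    ]
6 [-0.     0.004  0.098] [-0.0109  0.     -0.    ]
7 [-0.     0.005  0.098] [-0.0109 -0.      0.    ]
8 [0.    0.006 0.098] [-0.0109  0.     -0.    ]
9 [0.    0.007 0.098] [-0.0109 -0.      0.    ]
10 [-0.     0.008  0.098] [-0.0109  0.      0.    ]
11 [0.    0.009 0.098] [-0.0109 -0.      0.    ]
12 [0.    0.011 0.098] [-0.0109  0.     -0.    ]
13 [0.    0.012 0.098] [-0.0109 -0.      0.    ]
14 [-0.     0.013  0.097] [-0.0109 -0.      0.    ]
15 [-0.     0.014  0.097] [-0.0109  0.     -0.    ]
16 [0.    0.015 0.097] [-0.0109 -0.     -0.    ]
17 [0.    0.016 0.097] [-0.0109 -0.      0.    ]
18 [-0.     0.017  0.097] [-0.0109  0.      0.    ]
19 [0.    0.018 0.097] [-0.0109 -0.     -0.    ]
20 [-0.     0.019  0.096] [-0.0109  0.      0.    ]
21 [-0.     0.021  0.096] [-0.0109 -0.     -0.    ]
22 [0.    0.022 0.096] [-0.0109  0.      0.    ]
23 [-0.     0.023  0.096] [-0.0109  0.      0.    ]
```

Gripped at 11.5 mm width. I'll roll the first third and check force and radius.

Request:
play_rows(series=[[0, 0, 0, 0.05, -0.0055, 0, 0], [0, 0, -0.002, 0.098, -0.0109, 0, 0], [0, 0, -0.001, 0.098, -0.0109, 0, 0], [0, 0, 0.001, 0.098, -0.0109, 0, 0], [0, 0, 0.002, 0.098, -0.0109, 0, 0], [0, 0, 0.003, 0.098, -0.0109, 0, 0], [0, 0, 0.004, 0.098, -0.0109, 0, 0], [0, 0, 0.005, 0.098, -0.0109, 0, 0]])

```text
time: 16.87
position: [0.5863, 0.117, 0.2165]
tool_rot: [-0.128, 0.834, -0.531, 0.08]
ft_force: [0.2, 1.5, 2.7]
grip_width: 0.0114
```

```bash
cat >> kin.py <<'E'
def prog():
    o=robot.get_obs(); p=o["position"];Rm=R.from_quat(o["tool_rot"]).as_matrix(); c=w2case(p+.006*Rm[:,1])
    th=np.arctan2(c[2]-.02,-c[0]); print("case",c,"qc",th-.349,"radius",np.hypot(c[0],c[2]-.02),"phi",np.degrees(np.arctan2(Rm[:,1]@CX,-Rm[2,1])),"F",o["ft_force"],"w",o["grip_width"],"t",o["time"])
    return p,Rm,th-.349
E
python3 - <<'E'
from kin import *
prog()
E
```

```text
case [-0.094  -0.0006  0.2111] qc 0.7648210205734005 radius 0.2129468611073529 phi 25.06613162521915 F [0.17   1.4823 2.7214] w 0.011446391258397089 t 16.8667
```

Forces are low and the bar is following, so I'll continue.

Request:
play_rows(series=[[0, 0, 0.007, 0.098, -0.0109, 0, 0], [0, 0, 0.007, 0.098, -0.0109, 0, 0], [0, 0, 0.008, 0.098, -0.0109, 0, 0], [0, 0, 0.009, 0.098, -0.0109, 0, 0], [0, 0, 0.011, 0.098, -0.0109, 0, 0], [0, 0, 0.012, 0.098, -0.0109, 0, 0], [0, 0, 0.013, 0.097, -0.0109, 0, 0], [0, 0, 0.014, 0.097, -0.0109, 0, 0], [0, 0, 0, 0, 0, 0, 0]])

```text
time: 17.62
position: [0.606, 0.0546, 0.1656]
tool_rot: [-0.136, 0.898, -0.414, 0.061]
ft_force: [2.4, -3.4, 2.0]
grip_width: 0.0113
```

Run:
```python
from kin import *
prog()
```

```text
case [-0.1581 -0.0008  0.161 ] qc 0.3793039520547703 radius 0.21181970551014756 phi 40.50310172055691 F [ 2.4222 -3.4034  2.001 ] w 0.011251368190687854 t 17.6167
```

Request:
play_rows(series=[[0, 0, 0.015, 0.09, -0.0109, 0, 0], [0, 0, 0.016, 0.097, -0.0109, 0, 0], [0, 0, 0.017, 0.097, -0.0109, 0, 0], [0, 0, 0.018, 0.097, -0.0109, 0, 0], [0, 0, 0.019, 0.096, -0.0109, 0, 0], [0, 0, 0.021, 0.096, -0.0109, 0, 0], [0, 0, 0.012, 0.05, -0.0055, 0, 0], [0, 0, 0, 0, 0, 0, 0]])

```text
time: 18.28
position: [0.6163, 0.0219, 0.1124]
tool_rot: [-0.141, 0.938, -0.313, 0.046]
ft_force: [5.0, -6.0, -0.4]
grip_width: 0.0115
```

Run:
```python
from kin import *
prog()
```

```text
case [-0.1915 -0.001   0.1088] qc 0.08526390311115334 radius 0.2110734249544044 phi 53.16944087096595 F [ 4.962  -5.9718 -0.3597] w 0.011463132291738972 t 18.2833
```

Remaining about 0.085 rad (18 mm). I'll creep to the stop while watching the force.

Request:
play_rows(series=[[0, 0, 0.014, 0.05, -0.004, 0, 0], [0, 0, 0.014, 0.05, -0.004, 0, 0], [0, 0, 0.01, 0.035, -0.003, 0, 0], [0, 0, 0, 0, 0, 0, 0], [0, 0, 0, 0, 0, 0, 0]])

```text
time: 18.7
position: [0.6178, 0.0172, 0.1004]
tool_rot: [-0.142, 0.943, -0.298, 0.044]
ft_force: [4.6, -6.4, -0.3]
grip_width: 0.0116
```

Request:
play_rows(series=[[0, 0, 0.007, 0.025, 0, 0, 0], [0, 0, 0, 0, 0, 0, 0], [0, 0, 0, 0, 0, 0, 0]])

```text
time: 18.95
position: [0.618, 0.0166, 0.0986]
tool_rot: [-0.143, 0.943, -0.297, 0.045]
ft_force: [3.3, -7.0, 2.2]
grip_width: 0.0118
```

Run:
```python
from kin import *
prog()
```

```text
case [-0.1969 -0.001   0.0952] qc 0.0157397228199736 radius 0.21074513539385395 phi 55.01420723879897 F [ 3.3412 -6.9849  2.15  ] w 0.011797515461724221 t 18.95
```

Request:
play_rows(series=[[0, 0, 0.014, 0.03, 0, 0, 0], [0, 0, 0, 0, 0, 0, 0], [0, 0, 0, 0, 0, 0, 0]])

```text
time: 19.2
position: [0.6181, 0.0162, 0.0965]
tool_rot: [-0.143, 0.943, -0.296, 0.045]
ft_force: [3.6, -7.8, 6.3]
grip_width: 0.0116
```

Request:
play_rows(series=[[0, 0, 0.014, 0.03, 0, 0, 0], [0, 0, 0, 0, 0, 0, 0], [0, 0, 0, 0, 0, 0, 0]])

```text
time: 19.45
position: [0.6179, 0.0168, 0.0959]
tool_rot: [-0.143, 0.944, -0.294, 0.045]
ft_force: [2.1, -5.9, 14.2]
grip_width: 0.0115
```

Run:
```python
from kin import *
prog()
```

```text
case [-0.1967 -0.001   0.0924] qc 0.003945475525446218 radius 0.2095917352078432 phi 55.44608252847039 F [ 2.0692 -5.8803 14.1857] w 0.011483833403613286 t 19.45
```

Hard stop reached: force is rising, motion has stopped and the joint is about 0. I'll open partly, back off along the tool axis and look.

Request:
play_rows(series=[[0, 0, -0.007, -0.015, 0, 0, 0], [0.4, 0, 0, 0, 0, 0, 0], [0.4, 0, 0, 0, 0, 0, 0], [0.4, 0, 0, 0, 0, 0, 0], [0.4, 0, 0, 0, 0, 0, 0], [0.4, 0, 0, 0, 0, 0, 0], [0.4, 0, 0, 0, 0, 0, 0]])

```text
time: 20.03
position: [0.6159, 0.0188, 0.0941]
tool_rot: [-0.145, 0.943, -0.295, 0.043]
ft_force: [0.2, 0.1, -0.4]
grip_width: 0.0337
```

Request:
play_rows(series=[[0.4, 0, -0.1, 0, 0, 0, 0], [0.4, 0, -0.2, 0, 0, 0, 0], [0.4, 0, -0.2, 0, 0, 0, 0], [0.4, 0, -0.3, 0, 0, 0, 0], [0.4, 0, -0.3, 0, 0, 0, 0], [0.4, 0, -0.2, 0, 0, 0, 0], [0.4, 0, 0, 0, 0, 0, 0], [0.4, 0, 0, 0, 0, 0, 0]])

```text
time: 20.7
position: [0.6488, -0.0847, 0.1693]
tool_rot: [-0.144, 0.943, -0.296, 0.044]
ft_force: [0.2, 0.3, 0.0]
grip_width: 0.035
```

Run:
```python
from kin import *
prog()
for n in("wrist","scene","top"): cv2.imwrite(f"pics/{n}9.png",eyes.camera(n)[:,:,::-1])
```

```text
case [-0.3028 -0.0003  0.1659] qc 0.10003642399517937 radius 0.33613126529977244 phi 55.15788651061233 F [0.1676 0.2504 0.0195] w 0.03504907726000606 t 20.7
```

View pics/wrist9.png

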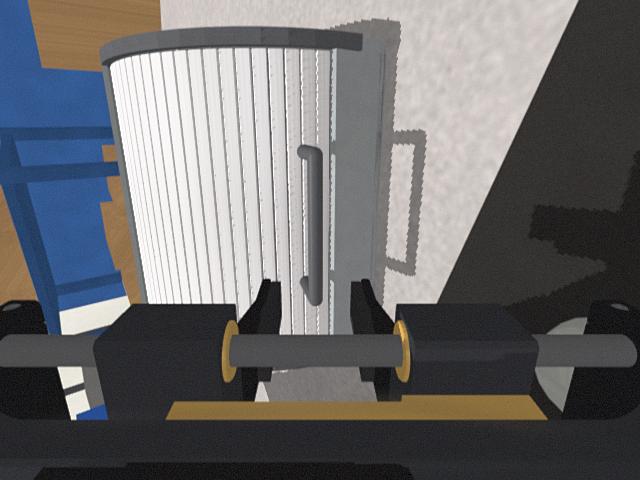

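View pics/top9.png

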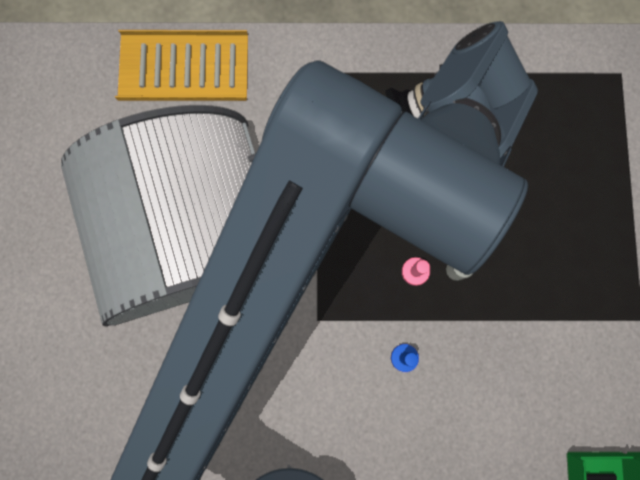

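View pics/scene9.png

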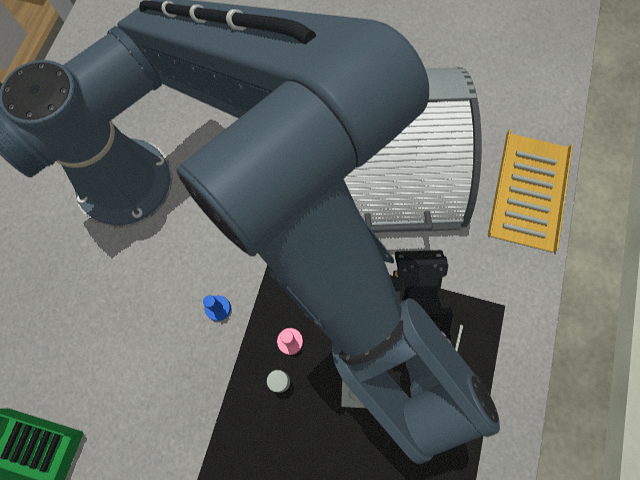

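Run:
```python
from kin import *
from scipy.optimize import brentq
for uv in((314,180),(315,230)):
    o,d=ray("wrist",uv)
    f=lambda s:(lambda c:np.hypot(c[0],c[2]-.02)-.21)(w2case(o+s*d))
    ss=np.linspace(.05,.6,300);v=[f(s) for s in ss]
    for i in range(299):
        if v[i]*v[i+1]<0:
            c=w2case(o+brentq(f,ss[i],ss[i+1])*d);print(c,"q",np.arctan2(c[2]-.02,-c[0])-.349);break
    else: i=np.argmin(np.abs(v)); print("near",v[i],w2case(o+ss[i]*d))
ob=robot.get_obs();print(ob["ft_force"],np.abs(ob["joint_velocities"]).max())
ticket.hand_in()
```

```text
[-0.1963 -0.042   0.0945] q 0.01370727908531727
[-0.1965 -0.0029  0.094 ] q 0.01091556505690694
[-0.3198  0.6494  0.1048] 0.007793150598088149
the job is handed in; nothing more can be done
```

I stood the round-footed steel gauge upright inside the case, rolled the cover shut by its bar handle, and handed the job in at about 21 s of the 61 s allowed. No verdict was reported.

- **Gauge:** I gripped it by the stem with the tool tilted 25° to clear the cover. It was lowered in fine steps until contact, about 10 N at the wrist, and then released. A wrist picture after release put the stem top and the foot within about 1 mm of each other, at case x ≈ −0.116, y ≈ −0.001 m, so it stood upright. That picture was taken before the cover was closed, and the gauge could not be seen afterwards.
- **Cover:** I followed the curved track until the force rose at the hard stop. The tool pose there gave a cover angle of about 0.004 rad. A later wrist picture, taken after letting go, gave about 0.01 rad; the limit is 0.1.
- **At hand-in:** The gripper was about 125 mm clear of the handle. The wrist force read under 1 N and the arm was still.

No check failed. The only disagreements were 2–6 mm when triangulating between the two cameras at the start; the largest was at one end of the handle.

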